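# Lift the hot roast garlic off the rack with tongs and hold it over the bowl

### The job

The garlic bulb on the wire rack is hot and soft from roasting, and the cook wants to squeeze its cloves out into the steel bowl. Pick up the kitchen tongs by their black grips, close the jaws on the garlic without crushing it, lift it off the rack and carry it to the bowl, and finish while still holding it there in the closed tongs, still, over the middle of the bowl and a few centimetres clear of its rim. The gripper itself must not touch any of the food, and the tomato, the lemon and the bowl stay where they are.

Things in the scene. Friction and masses are not known exactly. Their poses are not given: they have to be found in the camera images.
- tongs: Sprung steel kitchen tongs lying on the table, 275 long with the hanging ring, arms 20 high, 0.135 kg: two arms on an upright hinge pin at the rear, a black grip outside each arm, scooped jaws in front. Origin: underside, midway between the grips; x points along the midline of the open tongs to the jaws (tips at x = +132, pin at x = -115), z up. The frame goes with the right (-y) arm.
- grips (a point): Middle of the tongs between the two black grips, 11 above the underside, x = 0. Each grip is 56 long in x, 0 to 21 high; 62 across their outsides when open, 45 when the jaws hold something 56 wide. Take them from above, fingers outside the grips, closing along the tongs' y. Pressing the grips together closes the jaws, 1.9 for each 1; the spring reopens them, so keep pressing.
- jaws (a point): Point midway between the open jaws, at x = +105 of body tongs, 12 above its underside (it goes with the right arm). Jaws are 40 long in x, 24 high and 3 thick, hollow side inward; free gap between them when open: 88 in the middle, 79 at the front tips.
- tongs_arm (a joint): Hinge of the tongs: closing angle in rad; 0 = fully open, as it starts; about 0.15 when closed on the garlic; 0.36 = jaws nearly shut. The spring (3 N m/rad) takes about 2.6 N on each grip to begin to close and about 6.5 N at 0.15; half of any further push on the grips reaches the jaws.
- garlic: White garlic bulb with a pointed top, 56 across and 56 high, about 34 g, standing on the wire rack in a row with the tomato and the lemon, at either end or in the middle. Origin: centre of its underside; z up. Widest 20 to 25 above its underside. A jaw pressing it with over 25 N would crush it.
- tomato: Red tomato, 65 across and 66 high, on the rack, to be left alone. Origin: centre of its underside.
- lemon: Lemon lying on its side, 71 x 53 x 51, long axis along its x, on the rack, to be left alone. Origin: under its centre.
- rack: Wire cooling rack, 200 deep (x) by 340 wide (y), top of its wires 20 above the table, fixed. Origin: on the table under its centre. The row of food runs along its y, roughly in the middle of its depth; neighbours are about 100 apart, centre to centre.
- bowl: Round open steel prep bowl, 150 across the rim, 55 high, loose, 0.35 kg. Origin: centre of its underside. One of the bowl and the tongs lies to the left of the rack, the other to the right.

How it is judged:
By the outcome, as a careful person would: the job done as asked, in the order asked, and still so for the second after the job is handed in, while the arm keeps its last pose, push and grip.
It also fails if it takes over 42 s, if anything falls off the work surface, if the arm or the gripper's body presses on something with over 40 N, if the wrist force passes 120 N, or if a joint passes its speed limit or range.

### The arm

A 6-joint arm with a two-finger parallel gripper is mounted at the origin on a cart in front of the work surface, level with it; the furniture and walls round the work are solid. World frame = base frame: x ahead of the robot, y to its left, z up, the work surface at z = 0. Lengths are in m, angles in rad, forces in N, time in s.
With the tool pointing down it reaches from about 0.275 to 0.725 m from the base axis. Payload 15.9 kg.
Tool frame: the origin (TCP) lies at the very end of the fingers, on their centre line; the grasp point (between the pads) lies 19 mm behind it (grasp_offset is the distance from the TCP to the grasp point, in m); z points along the fingers, y is the line along which they close (so a half turn about z gives the same grasp; the last joint's range is limited). The gripper opens to 85 mm and grips with 20 to 120 N. Pads are 22 mm wide; open, the fingers measure 114 mm over their backs; the gripper's body (76 mm by 85 mm) begins 54 mm behind the grasp point. The pads swing forward as they close: fully open they stand 13 mm farther back than shut.
Start: joints at [-1.134, 0.213, -0.034, 1.323, 0, 1.571], TCP at [0.212, -0.453, 0.231] pointing down, gripper open.
Joint ranges: [-2.98, 2.98], [-0.74, 1.72], [-1.14, 1.35], [-2.1, 2.04], [-1.57, 1.44], [-3.14, 3.14]. Speed limits (rad/s): [1.89, 1.89, 2.39, 2.57, 3.14, 3.14].

### API

Orientations are given as a unit quaternion [x, y, z, w].
In Python, from bench import move_pose, servo_line, goto_joints, grip, wait, inverse_kinematics, sense, capture, calibration, MotionError, sign_off, cut_out, grasp_offset gives the robot as it stands. Calls block until the motion is done:
- move_pose(position, orientation): joint-space move of the TCP to a pose.
- servo_line(position, ori=None, velocity=0.15): straight line of the TCP; ori=None keeps the orientation; velocity is the mean speed in m/s.
- goto_joints(angles): joint-space move.
- grip(opening, newtons=None): opening from 0.0 (shut) to 1.0 (fully open); newtons is the grip in N (None keeps the last); returns when the fingers have stopped.
- wait(seconds).
- inverse_kinematics(position, orientation): joint angles nearest the present ones, or None.
- sense(): the state.
- capture(name): name is "side" or "top" or "wrist"; returns (picture, depth): 400x640x3 uint8, red, green, blue; 400x640 float32, m along the optical axis (not along the pixel's ray), 0 where there is no reading.
- calibration(name): a dict with "fx", "fy", "cx", "cy" (pixels), "R" (3x3) and "t" (3): a world point X has camera coordinates R X + t; the wrist camera has in their place "hand_eye" (4x4, takes a point from camera to tool coordinates, whose origin is the TCP and whose axes are the flange's). Camera axes: x right, y down, z forward; pixel columns grow to the right and rows downward; lengths in m; the calibration is good to about 2 mm. A picture is of the moment at which its call begins: read the wrist's pose just before it. calibration takes no time and is no camera call.
A pose or a line that the arm cannot do raises MotionError and nothing moves.
- sign_off(): hands the job in; it is judged then, once.
Trained networks look in the newest picture that a camera, given by its name, has taken for a name from the list of things; names that differ only in an ending like _2 or _b are one class to them, and where a whole thing is asked for, a point or a joint stands for the part that bears it (a point fixed in the world has none). Each returns a list of dicts, best first, with "confidence" (0 to 1); they miss things now and then, are a little off and sometimes report something else, mostly with a low value. They report only what shows in the picture. A call takes as long as a camera call.
- cut_out(target, camera): "pixels" (400x640 bool, what is visible of it) and "extent" ([left, top, width, height] in pixels, round what is visible of it).
The state is a dict: "time_s": time; "qpos": joint angles; "dq": joint speeds; "tau": joint torques, N m; "tool_pos": TCP position; "tcp_rot": TCP orientation; "force": force on the tool from outside, world axes, zero at the start; "moment": the same for the moment, N m; "opening": opening from 0.0 (shut) to 1.0 (fully open); "grasp_force": force on a finger pad.
Only numpy, scipy, OpenCV 4.12 (cv2) and the standard library are available. Lean on these libraries where they do the work, as an engineer would, in place of code of your own. Each camera call takes 0.05 s, during which the arm holds its last target. There are 200 camera calls.

## Working session

There is one attempt and no reset: what is moved stays moved. The work goes in short steps, each a Python script; the robot and the scene stay as the last script left them, time stands still between calls to the robot, and variables do not carry over. Pictures are saved under pics/ and viewed, at most 12 in all, crops included, and the job is handed in when it is done.

```bash
ls; mkdir -p pics; cat > h.py <<'E'
import numpy as np, cv2
from bench import *
def pts(name, mask, depth):
    c=calibration(name); v,u=np.nonzero(mask&(depth>0)); d=depth[v,u]
    P=np.stack([(u-c['cx'])/c['fx']*d,(v-c['cy'])/c['fy']*d,d],1)
    return (P-np.array(c['t']))@np.array(c['R'])
E
python3 - <<'E'
from h import *
s=sense(); print(s['time_s'],s['tool_pos'],s['tcp_rot'],s['opening'],grasp_offset)
for n in ['top','side']:
    im,d=capture(n); cv2.imwrite(f'pics/{n}0.png',im[...,::-1])
    for t in ['tongs','garlic','tomato','lemon','bowl','rack']:
        for r in cut_out(t,n)[:2]:
            m=r['pixels'].astype(bool); P=pts(n,m,d)
            print(n,t,round(r['confidence'],2),r['extent'],m.sum(),np.round(np.percentile(P,[2,50,98],axis=0),3).tolist() if len(P) else None)
            if r['confidence']>.5: np.savez(f'{n}_{t}.npz',m=m,P=P)
E
```

```text
bench.py
pics
0.0 [ 0.21135308 -0.45275832  0.2308264 ] [ 9.76249059e-01  2.16650579e-01 -1.28959084e-04 -5.33008413e-04] 1.0020852001641318 0.0187
top tongs 0.76 [174.1, 167.3, 34.5, 90.5] 1001 [[0.319, 0.291, 0.0], [0.428, 0.325, 0.019], [0.555, 0.382, 0.025]]
top garlic 0.54 [296.5, 142.7, 18.2, 23.4] 269 [[0.567, 0.006, 0.045], [0.588, 0.028, 0.058], [0.614, 0.05, 0.072]]
top garlic 0.51 [329.9, 143.4, 23.5, 19.7] 330 [[0.568, -0.096, 0.049], [0.589, -0.07, 0.064], [0.619, -0.045, 0.073]]
top tomato 0.71 [254.1, 139.1, 27.3, 21.1] 458 [[0.572, 0.101, 0.043], [0.597, 0.129, 0.068], [0.626, 0.159, 0.076]]
top lemon 0.71 [330.7, 146.8, 22.5, 16.7] 364 [[0.567, -0.099, 0.003], [0.589, -0.071, 0.063], [0.62, -0.045, 0.073]]
top rack 0.77 [241.3, 117.6, 125.1, 79.4] 1290 [[0.483, -0.145, -0.001], [0.556, 0.002, 0.019], [0.707, 0.196, 0.024]]
top rack 0.57 [331.5, 147.6, 22.9, 15.6] 331 [[0.567, -0.097, 0.048], [0.587, -0.071, 0.064], [0.611, -0.044, 0.073]]
side tongs 0.64 [233.4, 166.4, 68.0, 27.0] 659 [[0.32, 0.287, -0.004], [0.454, 0.314, 0.008], [0.571, 0.409, 0.02]]
side garlic 0.72 [231.1, 167.3, 69.9, 25.9] 639 [[0.318, 0.287, -0.004], [0.451, 0.313, 0.009], [0.57, 0.39, 0.021]]
side rack 0.57 [294.5, 191.5, 102.3, 30.5] 257 [[0.494, -0.146, -0.004], [0.693, -0.084, 0.016], [0.727, 0.164, 0.02]]
```

```bash
python3 - <<'E'
import cv2
a=cv2.imread('pics/top0.png')[80:300,130:450]; cv2.imwrite('pics/top0c.png',cv2.resize(a,None,fx=2.5,fy=2.5,interpolation=cv2.INTER_CUBIC))
E
```

```text
(no output)
```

View pics/top0c.png

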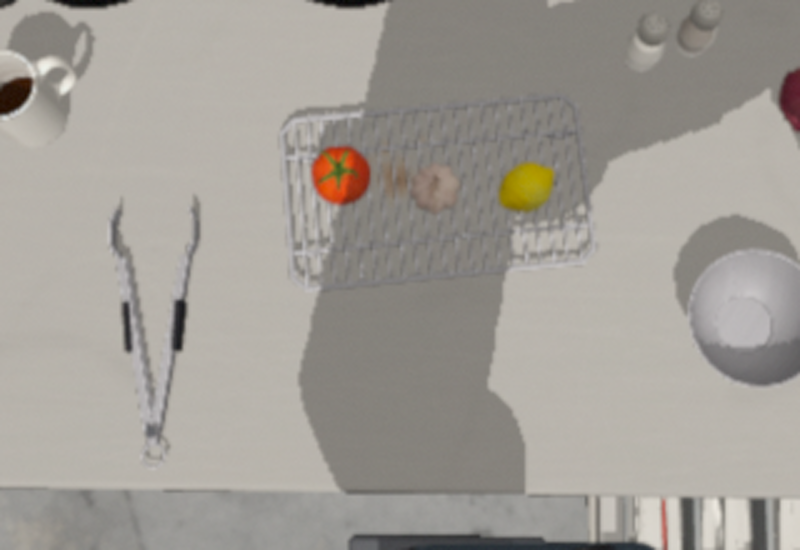

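View pics/side0.png

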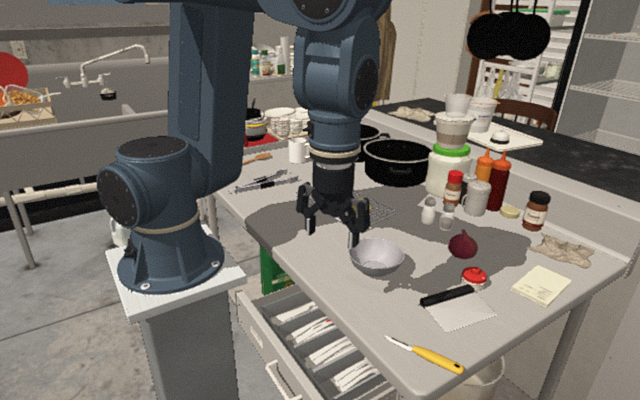

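The top view shows the tomato at crop (340,175), the garlic in the middle at (435,188), and the lemon at (527,187). The tongs lie to the left with grips at (127,326) and (180,325), and the bowl is to the right at (760,318). The side "garlic" detection is false: it sits on the tongs.

```bash
cat >> h.py <<'E'
def quat(yaw): return [np.cos(yaw/2),np.sin(yaw/2),0,0]
def wrist_shot(png):
    from scipy.spatial.transform import Rotation as Ro
    s=sense(); im,d=capture('wrist'); cv2.imwrite(png,im[...,::-1])
    c=calibration('wrist'); H=np.array(c['hand_eye']); T=np.eye(4)
    T[:3,:3]=Ro.from_quat(s['tcp_rot']).as_matrix(); T[:3,3]=s['tool_pos']; M=T@H
    v,u=np.indices(d.shape); P=np.stack([(u-c['cx'])/c['fx']*d,(v-c['cy'])/c['fy']*d,d,np.ones_like(d)],-1)@M.T
    P=P[...,:3]; P[d==0]=np.nan
    return im,P
def circle(P):
    A=np.c_[2*P[:,:2],np.ones(len(P))]; b=(P[:,:2]**2).sum(1); x=np.linalg.lstsq(A,b,rcond=None)[0]
    return x[:2],np.sqrt(x[2]+x[:2]@x[:2])
E
python3 - <<'E'
from h import *
im,d=capture('top')
P=pts('top',np.ones(d.shape,bool),np.where(d>0,d,9)).reshape(400,640,3)
# bowl
r=(P[...,0]>.25)&(P[...,0]<.62)&(P[...,1]<-.2)&(P[...,1]>-.5)&(P[...,2]>.044)&(P[...,2]<.065)
Q=P[r]; print('bowl rim',len(Q),Q.min(0),Q.max(0),circle(Q))
dark=(im.max(-1)<60)&(P[...,0]>.3)&(P[...,0]<.55)&(P[...,1]>.25)&(P[...,1]<.42)
G=P[dark]; print('grips',len(G),G.mean(0))
k=G[:,1]>G[:,1].mean(); print(G[k].mean(0),G[~k].mean(0),k.sum(),(~k).sum())
for n in ['tomato','garlic','lemon']:
    print(n,np.load(f'top_{n}.npz')['P'][:, :].mean(0))
move_pose([.40,.325,.27],quat(0))
im,W=wrist_shot('pics/w1.png'); np.save('w1.npy',W)
print(calibration('wrist')['hand_eye'],sense()['time_s'],sense()['qpos'])
for q in cut_out('tongs','wrist')[:2]: print(q['confidence'],q['extent'])
E
```

```text
bowl rim 478 [ 0.37827715 -0.49919647  0.04403811] [ 0.61932022 -0.24445446  0.05996901] (array([ 0.46243217, -0.32859694]), np.float64(0.07144473249982423))
grips 74 [0.44022593 0.31464376 0.01918698]
[0.43674953 0.35622796 0.02192291] [0.44134334 0.30127741 0.01830757] 18 56
tomato [0.59760246 0.12839916 0.06563252]
garlic [ 0.59059309 -0.06962987  0.0623563 ]
lemon [ 0.58998458 -0.07127195  0.06057963]
[[ 5.53709588e-04 -9.51437268e-01 -3.07842196e-01  7.90134938e-02]
 [ 9.99999822e-01  5.95777138e-04 -4.26682361e-05 -8.54319262e-04]
 [ 2.24001493e-04 -3.07842117e-01  9.51437429e-01 -1.42276689e-01]
 [ 0.00000000e+00  0.00000000e+00  0.00000000e+00  1.00000000e+00]] 4.1583 [ 6.81648207e-01  2.43030258e-01  1.01150541e-01  1.42896713e+00
 -8.27651810e-05 -2.45898352e+00]
0.61 [274.5, 16.4, 82.5, 233.6]
0.48 [445.7, 0.0, 194.3, 107.0]
```

View pics/w1.png

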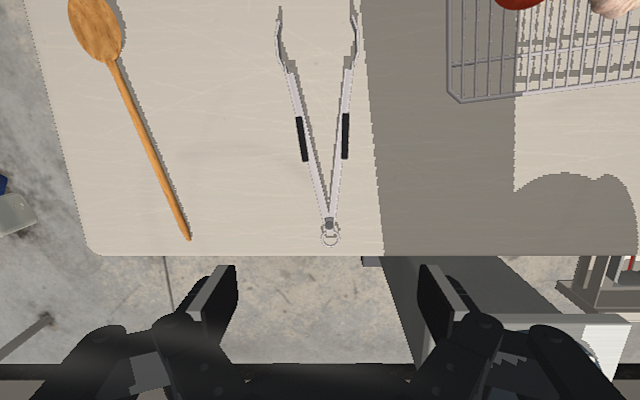

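The wrist view shows the tongs whole: left grip about (301,139), right grip about (346,136), pin (330,222), and tips near (279,8) and (356,12). I'll measure their frame.

```bash
python3 - <<'E'
from h import *
W=np.load('w1.npy'); im=cv2.imread('pics/w1.png')[...,::-1]
v,u=np.indices((400,640))
dark=(im.max(-1)<75)&(u>285)&(u<365)&(v>95)&(v<180)&(W[...,2]>.008)
n,l,st,c=cv2.connectedComponentsWithStats(dark.astype(np.uint8))
C=[]
for i in range(1,n):
    if st[i,4]<60: continue
    Q=W[l==i]; lo,hi=np.nanpercentile(Q,[1,99],axis=0); print(st[i],lo.round(4),hi.round(4)); C.append((lo+hi)/2)
def tall(u0,u1,v0,v1,z=.008):
    m=(u>u0)&(u<u1)&(v>v0)&(v<v1)&(W[...,2]>z)&(W[...,2]<.04); return W[m]
L=tall(265,297,0,70); R=tall(340,365,0,70); 
for Q in (L,R): i=np.argsort(-Q[:,0])[:15]; print('tip',len(Q),Q[i].mean(0).round(4),np.percentile(Q,[2,98],axis=0).round(3).tolist())
Q=tall(318,342,214,232); print('pin',len(Q),Q.mean(0).round(4), np.percentile(Q,[2,98],axis=0).round(3).tolist())
t=W[60:200,180:260].reshape(-1,3); print('table z',np.nanmedian(t[:,2]))
E
```

```text
[342 113   7  46 281] [0.4162 0.3    0.0183] [0.4692 0.3074 0.022 ]
[296 117  12  45 269] [0.4137 0.3508 0.0183] [0.4658 0.3633 0.0218]
tip 226 [0.5672 0.3784 0.0205] [[0.52, 0.374, 0.009], [0.568, 0.384, 0.025]]
tip 229 [0.5724 0.2979 0.0211] [[0.519, 0.29, 0.01], [0.573, 0.3, 0.025]]
pin 189 [0.3295 0.323  0.0191] [[0.315, 0.315, 0.013], [0.34, 0.331, 0.024]]
table z -0.00040375900959571664
```

```bash
python3 - <<'E'
from h import *
y=.06
move_pose([.441,.331,.10],quat(y)); servo_line([.441,.331,.004],velocity=.1)
print(sense()['force'],sense()['tool_pos'])
grip(.66,20); s=sense(); print(s['opening'],s['grasp_force'],s['force'])
servo_line([.441,.331,.03],velocity=.05); s=sense(); print(s['force'],s['opening'],s['grasp_force'])
servo_line([.441,.331,.16],velocity=.12); s=sense()
print(s['time_s'],s['force'],s['moment'],s['opening'],s['grasp_force'],s['qpos'][5])
im,W=wrist_shot('pics/w2.png'); np.save('w2.npy',W)
E
```

```text
[ 0.88311787 -0.17573359 -0.44606038] [0.44138407 0.33129913 0.00463783]
0.6621510065400441 6.105686395349039 [-1.79600313 -0.83809577  6.90780894]
[-0.78846357 -0.28509642 -1.06740246] 0.6629268418362307 3.664424848248018
8.35 [-0.84215467 -0.82066867 -2.58390639] [-0.04585076  0.02272709  0.03843961] 0.6586667149704647 3.642720792267937 -2.5577622173872667
```

View pics/w2.png

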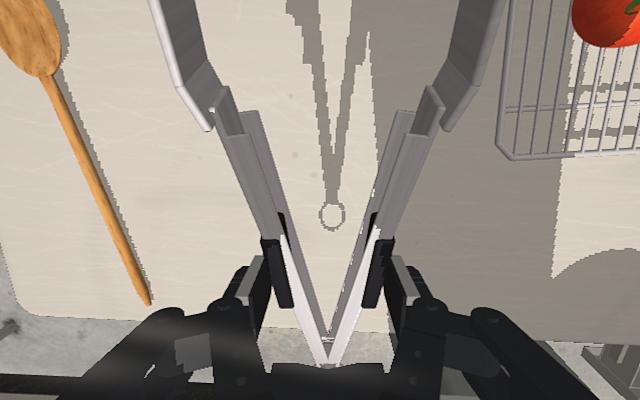

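The tongs are held, with the jaws' rear ends visible at (180,90) and (455,110) and symmetric about the midline. Next I'll check their pitch and go look at the garlic.

```bash
python3 - <<'E'
from h import *
W=np.load('w2.npy'); o=np.array([.441,.331,.16]); y=.06
R=np.array([[np.cos(y),np.sin(y),0],[-np.sin(y),np.cos(y),0],[0,0,1]])
L=(W-o)@R.T
for x0 in (-.10,.0,.03,.06,.075,.085,.095):
    m=(abs(L[...,0]-x0)<.004)&(abs(L[...,1])<.07)&(L[...,2]>-.03)&(L[...,2]<.06); Q=L[m]
    for s in (1,-1):
        q=Q[Q[:,1]*s>0]
        if len(q)>5: print(x0,s,len(q),'ztop',np.percentile(q[:,2],97).round(4),'y',np.percentile(q[:,1],[3,97]).round(4))
c=calibration('wrist'); print(c['fx'],c['fy'],c['cx'],c['cy'])
move_pose([.37,.03,.22],quat(-.05))
s=sense(); print(s['time_s'],s['qpos'],s['opening'],s['grasp_force'])
im,W=wrist_shot('pics/w3.png'); np.save('w3.npy',W)
for q in cut_out('garlic','wrist')[:2]:
    m=q['pixels'].astype(bool); P=W[m]; print(q['confidence'],q['extent'],np.nanpercentile(P,[2,50,98],axis=0).round(4).tolist())
E
```

```text
0.0 1 1700 ztop 0.0598 y [0.0147 0.0534]
0.0 -1 1697 ztop 0.0598 y [-0.0528 -0.0139]
0.03 1 545 ztop 0.0242 y [0.0182 0.0283]
0.03 -1 532 ztop 0.0242 y [-0.0272 -0.0173]
0.06 1 912 ztop 0.0381 y [0.0229 0.0331]
0.06 -1 906 ztop 0.038 y [-0.0318 -0.0219]
0.075 1 1512 ztop 0.0495 y [0.0256 0.0384]
0.075 -1 1500 ztop 0.0498 y [-0.0371 -0.0243]
0.085 1 1514 ztop 0.0544 y [0.0336 0.0412]
0.085 -1 1498 ztop 0.0545 y [-0.0398 -0.0323]
0.095 1 1612 ztop 0.0591 y [0.0383 0.0412]
0.095 -1 1604 ztop 0.0591 y [-0.0397 -0.0369]
312.0657926854878 312.0657926854878 327.0803551290697 206.2797016622588
9.6 [ 8.21307418e-02 -4.78554608e-02 -3.50295998e-01  1.26829318e+00
  1.99749046e-04 -3.01007445e+00] 0.659101377642426 3.6421329947188497
```

View pics/w3.png

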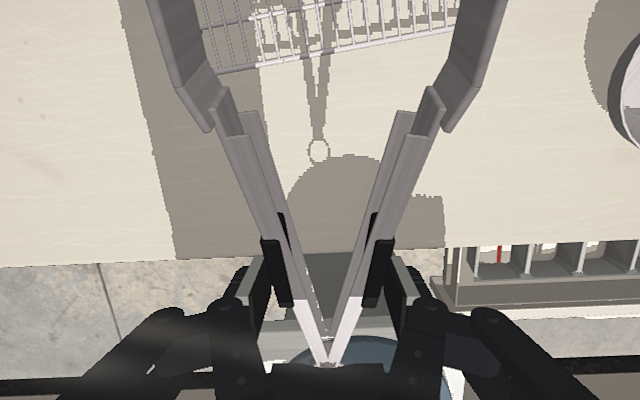

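The jaws sit symmetrically, but the tongs have pitched nose-up in the grasp: the arm top rises with x. I'll quantify the pitch and where the fingertips are on the grips before regrasping.

```bash
python3 - <<'E'
from h import *
W=np.load('w2.npy'); o=np.array([.441,.331,.16]); y=.06
R=np.array([[np.cos(y),np.sin(y),0],[-np.sin(y),np.cos(y),0],[0,0,1]])
L=(W-o)@R.T
for (u,v) in [(328,362),(328,345),(340,345),(350,310),(360,270),(383,205),(400,150),(405,115),(425,130),(436,95),(450,125),(475,20)]:
    print('arm',(u,v),L[v,u].round(4))
for (u,v) in [(365,303),(372,215),(385,240),(378,300),(388,245),(388,300),(400,300),(405,305),(411,301),(397,255),(394,290),(420,285)]:
    print('fing',(u,v),L[v,u].round(4))
E
python3 - <<'E'
import cv2
a=cv2.imread('pics/w2.png')[190:400,200:460]; cv2.imwrite('pics/w2c.png',cv2.resize(a,None,fx=2.8,fy=2.8,interpolation=cv2.INTER_CUBIC))
E
```

```text
arm (328, 362) [-0.0934 -0.0001 -0.0338]
arm (328, 345) [-0.0914 -0.0002 -0.0479]
arm (340, 345) [-0.068  -0.0078 -0.0219]
arm (350, 310) [-0.0284 -0.012  -0.0042]
arm (360, 270) [ 0.0051 -0.0149  0.0112]
arm (383, 205) [ 0.0427 -0.0206  0.0284]
arm (400, 150) [ 0.0649 -0.0232  0.0388]
arm (405, 115) [ 0.0755 -0.0271  0.0257]
arm (425, 130) [ 0.0712 -0.0309  0.0384]
arm (436, 95) [ 0.0819 -0.0338  0.0366]
arm (450, 125) [ 0.0734 -0.0347  0.0488]
arm (475, 20) [ 0.0997 -0.0374  0.0503]
fing (365, 303) [-0.0201 -0.0193  0.0013]
fing (372, 215) [ 0.0305 -0.0201  0.0057]
fing (385, 240) [ 0.0247 -0.0238  0.0206]
fing (378, 300) [-0.0178 -0.026   0.0019]
fing (388, 245) [ 0.0221 -0.0254  0.02  ]
fing (388, 300) [-0.0074 -0.0277  0.017 ]
fing (400, 300) [ 0.0066 -0.0278  0.0372]
fing (405, 305) [ 0.0066 -0.029   0.0403]
fing (411, 301) [ 0.0082 -0.0312  0.0401]
fing (397, 255) [-0.0745 -0.0747 -0.1614]
fing (394, 290) [ 0.0038 -0.0279  0.0259]
fing (420, 285) [ 0.0068 -0.0385  0.0268]
```

View pics/w2c.png

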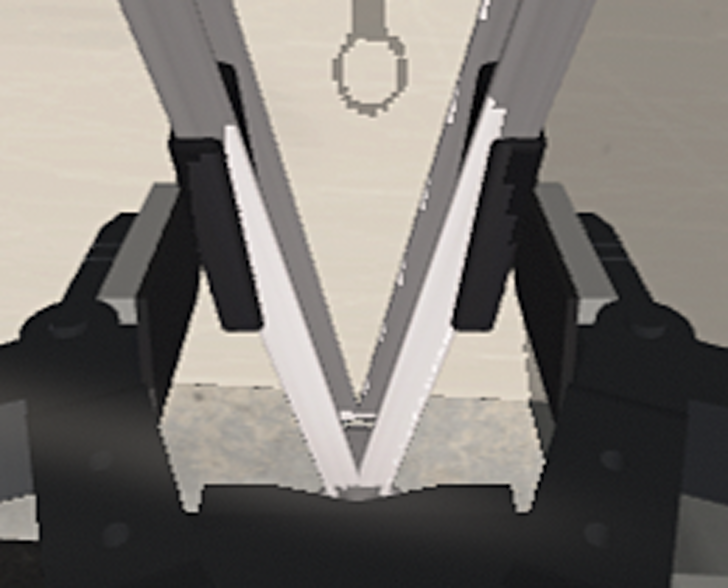

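Only the pads' front edges touch the V-shaped grips, ahead of the centre of mass, so the tongs pitched up about 24°. I'll set them down, look again, and take them about 13 mm farther back with a slightly tighter squeeze.

```bash
cat >> h.py <<'E'
def find_tongs(im,W):
    v,u=np.indices((400,640))
    dark=(im.max(-1)<75)&(W[...,2]>.012)&(W[...,2]<.03)&(W[...,0]>.3)
    n,l,st,c=cv2.connectedComponentsWithStats(dark.astype(np.uint8)); C=[]
    for i in range(1,n):
        if st[i,4]<80: continue
        Q=W[l==i]; lo,hi=np.nanpercentile(Q,[1,99],axis=0); C.append((lo+hi)/2); print('grip',st[i],lo.round(4),hi.round(4))
    return C
E
python3 - <<'E'
from h import *
move_pose([.445,.331,.10],quat(.06)); 
servo_line([.445,.331,.03],velocity=.06); print(sense()['force'])
servo_line([.445,.331,.006],velocity=.04); print(sense()['force'],sense()['opening'])
grip(1.0); wait(.2)
servo_line([.445,.331,.20],velocity=.2)
im,W=wrist_shot('pics/w4.png'); np.save('w4.npy',W); find_tongs(im,W)
print(sense()['time_s'])
E
```

```text
[ 0.28974033 -0.9728566  -0.30163423]
[-0.2611981  -0.12560568 -1.5794712 ] 0.6615893696751897
grip [296 157  12  50 368] [0.4183 0.3519 0.0183] [0.4709 0.365  0.0218]
grip [346 157  12  50 367] [0.4215 0.3017 0.0185] [0.4743 0.3093 0.0218]
14.7917
```

View pics/w4.png

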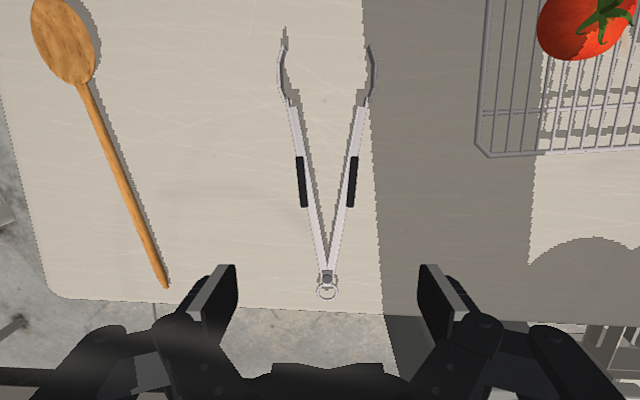

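Tongs lie flat again with grip centres at (302,182) and (352,181), i.e. origin ≈ (0.446, 0.3335), yaw 0.06.

```bash
cat >> h.py <<'E'
def slices(W,o,y):
    R=np.array([[np.cos(y),np.sin(y),0],[-np.sin(y),np.cos(y),0],[0,0,1]]); L=(W-np.array(o))@R.T
    for x0 in (-.07,-.05,-.03,.04,.06,.09,.10,.11,.12,.13,.14):
        for s in (1,-1):
            q=L[(abs(L[...,0]-x0)<.003)&(L[...,1]*s>.001)&(abs(L[...,1])<.06)&(L[...,2]>-.04)&(L[...,2]<.07)]
            if len(q)>5 : print(x0,s,len(q),'ztop',np.percentile(q[:,2],97).round(4),'y',np.percentile(q[:,1],[3,97]).round(4))
E
python3 - <<'E'
from h import *
y=.06; X,Y=.4335,.3327
servo_line([X,Y,.06],quat(y),velocity=.2); servo_line([X,Y,.001],velocity=.08)
grip(.62,20); s=sense(); print(s['opening'],s['grasp_force'],s['force'])
servo_line([X,Y,.02],velocity=.05); servo_line([X,Y,.16],velocity=.12); s=sense()
print(s['time_s'],s['force'],s['opening'],s['grasp_force'])
im,W=wrist_shot('pics/w5.png'); np.save('w5.npy',W); slices(W,s['tool_pos'],y)
E
```

```text
0.6200038784975457 7.036142908909824 [-0.87260769 -0.63010825  7.4741819 ]
18.8 [-0.3016824  -0.18910321 -1.92574312] 0.6210917112906588 4.5996698240196565
-0.05 1 43 ztop 0.0014 y [0.0054 0.0081]
-0.05 -1 49 ztop 0.0159 y [-0.0059 -0.0031]
-0.03 1 251 ztop 0.0176 y [0.0081 0.0176]
-0.03 -1 255 ztop 0.0176 y [-0.0155 -0.0061]
0.04 1 436 ztop 0.0188 y [0.0166 0.0271]
0.04 -1 446 ztop 0.0189 y [-0.026 -0.016]
0.06 1 456 ztop 0.0178 y [0.0192 0.0286]
0.06 -1 462 ztop 0.0179 y [-0.0282 -0.0187]
0.09 1 400 ztop 0.0178 y [0.0228 0.0325]
0.09 -1 406 ztop 0.018 y [-0.033  -0.0228]
0.1 1 381 ztop 0.0227 y [0.0307 0.0367]
0.1 -1 384 ztop 0.0227 y [-0.0371 -0.031 ]
0.11 1 463 ztop 0.0227 y [0.0357 0.0386]
0.11 -1 484 ztop 0.0227 y [-0.0389 -0.036 ]
0.12 1 15 ztop 0.0034 y [0.0355 0.0361]
0.12 -1 17 ztop 0.0051 y [-0.0364 -0.0359]
```

The tongs are level now (arm top constant at +18 mm) and symmetric, with a jaw gap of 71 mm centred 118 mm ahead of the TCP. Next I'll hover above the garlic and refine its position.

```bash
python3 - <<'E'
from h import *
y=-.05; d=np.array([np.cos(y),np.sin(y)]); g=np.array([.590,.028]); p=g-.118*d
s=sense()['tool_pos']; servo_line([s[0],s[1],.2],velocity=.15)
move_pose([*p,.2],quat(y)); s=sense()
print(s['time_s'],s['opening'],s['grasp_force'],s['tool_pos'])
im,W=wrist_shot('pics/w6.png'); np.save('w6.npy',W); slices(W,s['tool_pos'],y)
for q in cut_out('garlic','wrist')[:2]: print(q['confidence'],q['extent'])
for h in (.038,.045,.055,.065):
    m=(abs(W[...,2]-h)<.005)&(np.hypot(W[...,0]-g[0],W[...,1]-g[1])<.04); Q=W[m]
    if len(Q)>10: print(h,len(Q),np.percentile(Q,[2,98],axis=0).round(4)[:,:2].tolist(),circle(Q))
E
```

```text
20.4167 0.6205105466702933 4.601623286580434 [0.47219577 0.03470404 0.19977761]
-0.05 1 46 ztop 0.0109 y [0.0053 0.0081]
-0.05 -1 49 ztop 0.0161 y [-0.0059 -0.0031]
-0.03 1 253 ztop 0.0177 y [0.0082 0.0175]
-0.03 -1 260 ztop 0.0177 y [-0.0155 -0.0062]
0.04 1 444 ztop 0.0192 y [0.0168 0.027 ]
0.04 -1 439 ztop 0.019 y [-0.026  -0.0159]
0.06 1 450 ztop 0.0181 y [0.0192 0.0288]
0.06 -1 464 ztop 0.0179 y [-0.0282 -0.0186]
0.09 1 387 ztop 0.018 y [0.0228 0.0326]
0.09 -1 386 ztop 0.0179 y [-0.0329 -0.0228]
0.1 1 381 ztop 0.0228 y [0.0309 0.0369]
0.1 -1 374 ztop 0.0227 y [-0.0371 -0.031 ]
0.11 1 462 ztop 0.0226 y [0.0357 0.0386]
0.11 -1 488 ztop 0.0227 y [-0.0387 -0.0359]
0.12 1 13 ztop 0.0041 y [0.0356 0.0362]
0.12 -1 15 ztop 0.0039 y [-0.0364 -0.0359]
0.75 [298.9, 13.9, 61.7, 75.9]
0.038 23 [[0.5655, 0.0079], [0.6065, 0.0532]] (array([0.59216063, 0.02765777]), np.float64(0.02539322720493307))
0.045 418 [[0.5662, 0.0007], [0.6203, 0.0524]] (array([0.59350568, 0.02629452]), np.float64(0.025602422593048645))
0.055 1804 [[0.5703, 0.0045], [0.6168, 0.0485]] (array([0.59368949, 0.02605339]), np.float64(0.019866287159220133))
0.065 967 [[0.5802, 0.0129], [0.6073, 0.0386]] (array([0.5941525 , 0.02575526]), np.float64(0.010518301272602157))
```

View pics/w6.png

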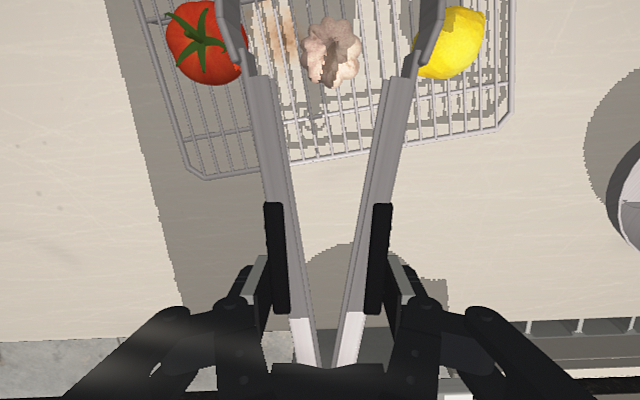

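The garlic sits at (331,52), between the jaws, centre (0.5935, 0.0263), with clear gaps to the tomato and lemon. I'll descend and close.

```bash
python3 - <<'E'
from h import *
y=-.05; d=np.array([np.cos(y),np.sin(y)]); g=np.array([.5937,.0262]); p=g-.118*d
servo_line([*p,.2],velocity=.05)
servo_line([*p,.032],velocity=.09); s=sense(); print(s['time_s'],s['force'],s['opening'])
for o in (.59,.56,.54,.52,.50):
    grip(o,20); s=sense(); print(o,round(s['opening'],4),round(s['grasp_force'],1),s['force'].round(1) if hasattr(s['force'],'round') else s['force'])
    if s['opening']>o+.01: break
grip(.42,24); wait(.3); s=sense(); print(s['time_s'],s['opening'],s['grasp_force'],s['force'])
im,W=wrist_shot('pics/w7.png')
servo_line([*p,.055],velocity=.05); s=sense(); print(s['opening'],s['grasp_force'],s['force'],s['time_s'])
im,W=wrist_shot('pics/w8.png'); np.save('w8.npy',W); slices(W,s['tool_pos'],y)
for q in cut_out('garlic','wrist')[:1]: print(q['confidence'],q['extent'],np.nanpercentile(W[q['pixels'].astype(bool)],[2,50,98],axis=0).round(4).tolist())
E
```

```text
22.7833 [-0.21539681  0.10146046 -1.01667445] 0.6173822794067855
0.59 0.5896 5.2 [-0.7  0.6 -0.4]
0.56 0.5589 5.9 [ 0.9  0.1 -0.4]
0.54 0.5437 6.6 [-0.3  0.2 -1.4]
0.52 0.5205 7.2 [-0.1 -0.1 -1.7]
0.5 0.5056 18.1 [-0.4  0.2 -0.9]
24.3833 0.5056296979522059 24.58933174610138 [ 0.65819368 -0.89538996 -1.16191908]
0.49830534302000207 24.58831250667572 [ 0.3282544   0.05976154 -1.48299392] 25.0417
-0.05 1 67 ztop 0.0158 y [0.0031 0.0112]
-0.05 -1 71 ztop 0.0158 y [-0.0098 -0.0012]
-0.03 1 228 ztop 0.0159 y [0.0048 0.0143]
-0.03 -1 233 ztop 0.016 y [-0.0125 -0.003 ]
0.04 1 523 ztop 0.017 y [0.0103 0.0467]
0.04 -1 538 ztop 0.0171 y [-0.058  -0.0097]
0.06 1 851 ztop 0.0158 y [0.0032 0.0565]
0.06 -1 593 ztop 0.0159 y [-0.0582 -0.0113]
0.09 1 621 ztop 0.0163 y [0.0017 0.0553]
0.09 -1 715 ztop 0.0177 y [-0.0531 -0.0017]
0.1 1 1647 ztop 0.0261 y [0.0019 0.0558]
0.1 -1 1744 ztop 0.0265 y [-0.0502 -0.0017]
0.11 1 1709 ztop 0.0306 y [0.0025 0.0575]
0.11 -1 1456 ztop 0.0308 y [-0.0489 -0.0022]
0.12 1 133 ztop -0.0344 y [0.0431 0.0599]
0.12 -1 98 ztop 0.0009 y [-0.0489 -0.0264]
0.13 1 27 ztop -0.0346 y [0.0446 0.0502]
0.13 -1 29 ztop -0.0347 y [-0.06   -0.0447]
0.88 [255.2, 0.0, 142.9, 75.6] [[0.5674, 0.0047, 0.0651], [0.5793, 0.027, 0.0781], [0.588, 0.05, 0.0857]]
```

View pics/w8.png

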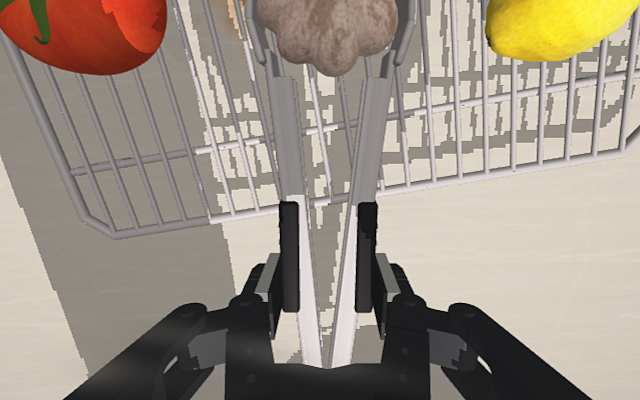

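The garlic is lifted and held between both jaws at (326,35), with the tongs level. Now I'll lift it higher, refine the bowl centre and carry it over.

```bash
python3 - <<'E'
from h import *
s=sense()['tool_pos']; servo_line([s[0],s[1],.19],velocity=.12)
im,d=capture('top'); cv2.imwrite('pics/top2.png',im[...,::-1])
P=pts('top',np.ones(d.shape,bool),np.where(d>0,d,9)); c=np.array([.462,-.329])
for _ in range(6):
    r=np.hypot(*(P[:,:2]-c).T); Q=P[(r<.09)&(r>.055)&(P[:,2]>.046)&(P[:,2]<.062)]; c,R=circle(Q)
lo,hi=np.percentile(Q,[1,99],axis=0); print('bowl',c,R,len(Q),(lo+hi)/2,hi-lo)
y=-.85; p=c-.118*np.array([np.cos(y),np.sin(y)])
print(inverse_kinematics([*p,.19],quat(y)))
move_pose([*p,.19],quat(y)); s=sense(); print(s['time_s'],s['opening'],s['grasp_force'],s['qpos'])
W=wrist_shot('pics/w9.png')[1]; np.save('w9.npy',W)
for q in cut_out('garlic','wrist')[:1]: print(q['confidence'],q['extent'],np.nanpercentile(W[q['pixels'].astype(bool)],[2,50,98],axis=0).round(4).tolist())
c2=c
for _ in range(6):
    r=np.hypot(*(W[...,:2]-c2).transpose(2,0,1)); Q=W[(r<.09)&(r>.055)&(W[...,2]>.046)&(W[...,2]<.062)]; c2,R=circle(Q)
print('bowl wrist',c2,R,len(Q))
E
```

```text
bowl [ 0.45239536 -0.31753083] 0.07131807321739089 425 [ 0.45252004 -0.31805961  0.05226915] [0.14689283 0.14621176 0.01225418]
[-0.54856502  0.10058089 -0.27309718  1.19711826  0.         -2.84015767]
27.55 0.5040562354343866 24.62031215429306 [-5.47122323e-01  1.00802443e-01 -2.72985622e-01  1.19706272e+00
  3.27702408e-04 -2.84046464e+00]
0.6 [253.9, 0.0, 144.9, 77.5] [[0.4263, -0.3238, 0.1999], [0.4415, -0.3039, 0.2129], [0.4648, -0.2909, 0.2206]]
bowl wrist [ 0.45478242 -0.31881071] 0.07137553121854277 2391
```

View pics/w9.png

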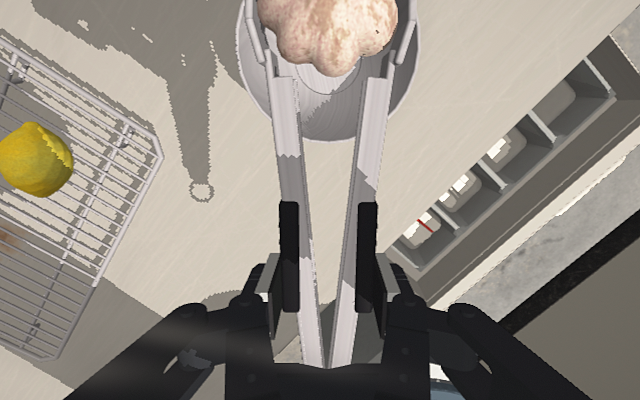

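The garlic is held at (328,35) over the bowl, whose rim spans about (237–425). I'll lower it to a few centimetres above the rim, settle and verify.

```bash
python3 - <<'E'
from h import *
y=-.85; c=np.array([.4535,-.318]); d=np.array([np.cos(y),np.sin(y)]); p=c-.119*d
servo_line([*p,.106],velocity=.07); wait(.6)
s=sense(); print(s['time_s'],s['tool_pos'],s['opening'],s['grasp_force'],s['force'],max(abs(np.array(s['dq']))))
W=wrist_shot('pics/w10.png')[1]
for q in cut_out('garlic','wrist')[:1]:
    Q=W[q['pixels'].astype(bool)]; Q=Q[~np.isnan(Q[:,0])]; a=(Q[:,:2]-p)@d; l=(Q[:,:2]-p)@[-d[1],d[0]]
    print(q['confidence'],'along',np.percentile(a,[2,98]),'lat',np.percentile(l,[2,98]),'z',np.percentile(Q[:,2],[2,98]))
im,dd=capture('side'); cv2.imwrite('pics/side2.png',cv2.resize(im[140:320,240:480,::-1],None,fx=3,fy=3))
for q in cut_out('garlic','side')[:1]: print(q['confidence'],q['extent'],np.percentile(pts('side',q['pixels'].astype(bool),dd),[2,50,98],axis=0).round(3).tolist())
print(sense()['time_s'])
E
```

```text
29.6 [ 0.37496776 -0.22860797  0.10601454] 0.5036965223965423 24.624567925930023 [-0.01282725 -0.83936535 -0.83562748] 0.0018892894867650286
0.96 along [0.09119305 0.11088308] lat [-0.02217406  0.02298688] z [0.11674014 0.13664703]
0.71 [364.3, 218.8, 22.5, 19.4] [[0.427, -0.343, 0.118], [0.444, -0.328, 0.129], [0.468, -0.303, 0.143]]
29.8
```

View pics/side2.png

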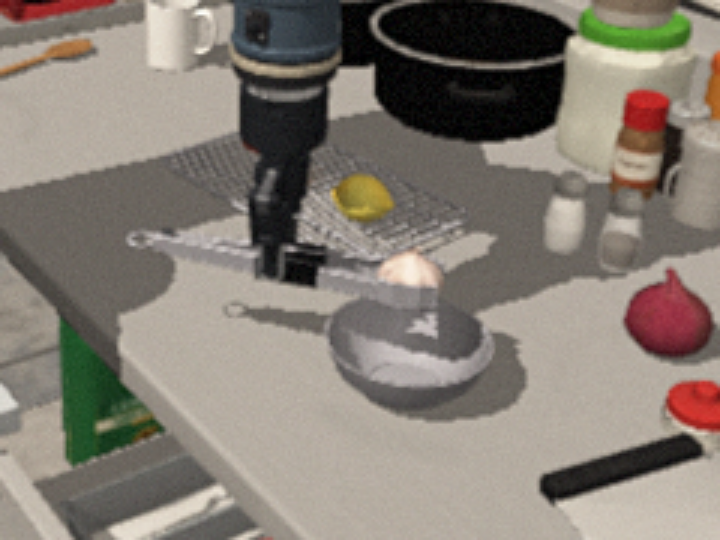

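The garlic is held in level, closed tongs at (410,272) over the bowl at (410,345), about 3–4 cm above the rim, and still.

```bash
python3 -c "
from bench import *
print(sign_off())"
```

```text
the job is handed in; nothing more can be done
None
```

I handed the job in at about 30 s: the garlic is held still in the closed tongs over the middle of the bowl, about 3.5 cm above the rim, at roughly 9 N per jaw by calculation (crush limit 25 N). The first grasp let the tongs pitch nose-up, so I set them down and regripped about 13 mm farther back.

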